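Tip a standing terminal carton into its holder and seat it on the take-up plunger

TASK

The carton of crimp terminals stands on end in the mouth of the aluminium carton holder: tip it over towards the stop by pushing it high up, without lifting it, so that it lies flat on its broad side between the rails with its label up. Then push it gently along the holder until it meets the stop's stiff plunger and has pushed the plunger in by about half of its 12 mm travel, never driving it to the bottom, and leave it there. Do not disturb the spool and the spacer block beside the holder.

Things in the scene. Friction and masses are not known exactly. Their poses are not given: they have to be found in the camera images.
- holder: Fixed aluminium carton holder on a wooden work board whose top is 46 mm above the table: plate 320 x 100 x 6 mm, two rails along it 66 mm apart inside, 8 mm thick, tops 22 mm above the board. Origin: under the plate's middle, at the board's top. x runs along the lane from the open mouth (x = -160 mm) to the stop block in its far third, y across, z up; lane floor 6 mm above the board.
- lane_mouth (a point): Middle of the lane's floor at its open mouth, 160 mm before the holder's origin, 6 mm above the board; axes as the holder's. The stop block (34 mm along the lane, black thumbscrew up to 57 mm above the board) is clamped differently every time and not reported: its free plunger's face stands 215 to 257 mm from here along x, to be found by feel.
- carton_mid (a point): Centre of a brown carton, 60 x 90 x 42 mm, rigid, 0.2 to 0.4 kg. It starts on a 60 x 42 end in the lane near the mouth, centre 51 mm above the board, 42 mm along the lane, label towards the mouth. Own axes: y along its 90 mm (up at the start), z out of the label (to the mouth at the start, up at the end). Lying, it spans 6 to 48 mm above the board, 90 mm of lane, drag 1 to 4.5 N.
- plunger (a joint): How far the steel plunger plate on the stop block's mouth side (44 mm wide, 9 to 37 mm above the board) is pushed in, in m: 0 fully out (start), 0.012 at the bottom, growing along the holder's x. No spring: friction holds it wherever it is left; it takes about 5 N to move, on top of the carton's own drag.
- spool: Spool of solder wire, 62 mm across, 46 mm high, standing loose on the board beside the holder; origin under its middle. Leave alone.
- spacer: Aluminium spacer block 50 x 30 x 30 mm with a hole, loose on the board beside the holder, on the other side from the spool; origin under its middle. Leave alone.
Things that resemble listed ones, but are neither listed nor needed, are in the scene too. Leave any blue look-alike of the part that bears carton_mid alone.

How it is judged:
By the outcome, as a careful person would: the job done as asked, in the order asked, and still so for the second after the job is handed in, with the robot touching nothing.
It also fails if it takes over 45 s, if anything falls off the work surface, if the arm or the gripper's body presses on something with over 40 N, if the wrist force passes 120 N, or if a joint passes its speed limit or range.

ROBOT

A 6-joint arm with a two-finger parallel gripper is mounted at the origin on the work surface; the furniture and walls round the work are solid. World frame = base frame: x ahead of the robot, y to its left, z up, the work surface at z = 0. Lengths are in m, angles in degrees, forces in N, time in s.
With the tool pointing down it reaches from about 0.375 to 0.9 m from the base axis. Payload 3.1 kg.
Tool frame: the origin (TCP) lies midway between the tips of the shut fingers; the grasp point (between the pads) lies 19 mm behind it; x points along the fingers, z is the direction in which the jaws open and shut, and the axes are right-handed (so a half turn about x gives the same grasp; the last joint's range is limited). The gripper opens to 87 mm and grips with 3 to 60 N. Pads are 19 mm wide; open, the fingers measure 117 mm over their backs; the gripper's body (75 mm by 190 mm) begins 51 mm behind the grasp point.
Start: joints at [-87.462, 30.224, 82.088, -0, 67.689, -10.227], TCP at [0.138, -0.61, 0.223] pointing down, gripper open.
Joint ranges: [-176.69, 176.69], [-43.24, 126.21], [12.49, 139.97], [-82, 262], [0, 151.66], [-163.58, 163.58]. Speed limits (degrees/s): [159.86, 159.86, 180, 180, 180, 180].

INTERFACE

Orientations are given as a 3x3 rotation matrix whose columns are the frame's x, y, z axes.
In Python, from rig import * gives the robot as it stands.
- The arm moves only by the tool play_rows, never from a script. Its argument "rows" is a list that holds one entry, the list of rows, each a list of 7 numbers: the shift along the tool's x, y, z in m, then the turn, a rotation vector about the tool's x, y, z in degrees, then the finger opening in m, from 0 to 0.087. A call has 1 to 12 rows; each row is the pose to reach, as a shift and turn from the pose commanded when the call began, along the tool's axes at that moment; what a row does not reach only later rows make up. A row lasts 1/10 s, in which the tool goes at most 50 mm and 8.59 degrees, less where a joint would pass 70% of its speed; a pose out of reach is approached as far as the arm can. A call with a gripper value outside its range is refused whole. The fingers move at their own pace and stop on an object; the grip force is fixed at half the most. Time passes only in rows, so rows that repeat a pose let the fingers close. It gives the time, the measured TCP pose, the force and the opening at its end, in the units of the state.
- read_state(): the state, without advancing time (a new reading comes with each control period).
- capture(name): name is "side" or "top" or "wrist"; returns a dict with "pixels" (420x560x3 uint8, red, green, blue), "intrinsics" (3x3 intrinsics, pixels), "rvec" (rotation vector, rad) and "tvec" (3), from world to camera coordinates, as OpenCV has them. Camera axes: x right, y down, z forward; pixel columns grow to the right and rows downward; lengths in m; the calibration is good to about 2 mm. A picture is of the moment at which its call begins. There is no depth.
- hand_in(): hands the job in, once; it reports no verdict.
Trained networks look in the newest picture that a camera, given by its name, has taken for a name from the list of things; names that differ only in an ending like _2 or _b are one class to them, and where a whole thing is asked for, a point or a joint stands for the part that bears it (a point fixed in the world has none). Each returns a list of dicts, best first, with "p" (0 to 1); they miss things now and then, are a little off and sometimes report something else, mostly with a low value. They report only what shows in the picture. A call takes as long as a camera call. They do not tell look-alikes from the thing itself.
- trace(camera, target): "mask" (420x560 bool, what is visible of it) and "at" ([column, row] in pixels, amid what is visible of it).
The state is a dict: "time_s": time; "joint_positions": joint angles; "qvel": joint speeds; "tau": joint torques, N m; "position": TCP position; "tcp_rot": TCP orientation; "force": force on the tool from outside, world axes, zero at the start; "moment": the same for the moment, N m; "opening": opening from 0.0 (shut) to 1.0 (fully open).
Only numpy, scipy, OpenCV 4.12 (cv2) and the standard library are available. Lean on these libraries where they do the work, as an engineer would, in place of code of your own. Each camera call takes 0.05 s, during which the arm holds its last target.

## Working session

There is one attempt and no reset: what is moved stays moved. The work goes in short steps, Python scripts to look and compute and a tool call to move; the robot and the scene stay as the last step left them, time stands still between calls to the robot, and variables do not carry over. Pictures are saved under pics/ and viewed, and the job is handed in when it is done.

Besides the shell and the picture viewer there is one more tool, called after ">>>" as a command line: name --argument value ..., lists and objects as JSON in quotes. play_rows: Moves the arm, as the interface text tells. Its arguments: {"type":"object","properties":{"rows":{"type":"array"}},"required":["rows"]}

```bash
ls; mkdir -p pics
cat > h.py <<'E'
from rig import *
import numpy as np, cv2
def snap(cam,fn):
    d=capture(cam); cv2.imwrite('pics/'+fn+'.png',d['pixels'][:,:,::-1].copy()); return d
def proj(d,P):
    return cv2.projectPoints(np.array(P,float).reshape(-1,3),np.array(d['rvec'],float),np.array(d['tvec'],float),np.array(d['intrinsics'],float),None)[0].reshape(-1,2)
def ray(d,uv,z):
    R=cv2.Rodrigues(np.array(d['rvec'],float))[0];t=np.array(d['tvec'],float).ravel();K=np.array(d['intrinsics'],float)
    c=-R.T@t; v=R.T@np.linalg.inv(K)@np.array([uv[0],uv[1],1.0]); s=(z-c[2])/v[2]; return c+s*v
E
python3 - <<'E'
from h import *
import pickle
D={}
for c in ['side','top','wrist']:
    D[c]=snap(c,c+'0')
    R=cv2.Rodrigues(np.array(D[c]['rvec'],float))[0]; print(c,(-R.T@np.array(D[c]['tvec']).ravel()).round(3))
    for t in ['holder','carton_mid','plunger','spool','spacer']:
        r=trace(c,t)
        print(c,t,[(round(x['p'],2),np.round(x['at']),int(x['mask'].sum())) for x in r])
pickle.dump(D,open('d0.pkl','wb'))
s=read_state();print(s)
E
```

```text
pics
side [0.202 0.55  0.588]
side holder [(0.82, array([214., 248.]), 5273)]
side carton_mid [(0.64, array([263., 200.]), 1474)]
side plunger [(0.71, array([201., 248.]), 234)]
side spool [(0.85, array([263., 256.]), 1144)]
side spacer [(0.73, array([200., 212.]), 497)]
top [ 0.41  -0.141  0.977]
top holder [(0.87, array([230., 169.]), 4989)]
top carton_mid [(0.86, array([270., 183.]), 594), (0.62, array([387., 290.]), 734)]
top plunger [(0.56, array([201., 160.]), 158)]
top spool [(0.82, array([214., 206.]), 662)]
top spacer [(0.61, array([247., 132.]), 328)]
wrist [ 0.205 -0.595  0.384]
wrist holder []
wrist carton_mid [(0.67, array([61., 24.]), 5770)]
wrist plunger []
wrist spool []
wrist spacer []
{'time_s': 0.9, 'joint_positions': array([-8.74614755e+01,  3.02222216e+01,  8.20880246e+01,  1.36511868e-04,
        6.76899175e+01, -1.02279848e+01]), 'qvel': array([-0.0032131 ,  0.04171113,  0.01588109,  0.07657535, -0.06143136,
        0.02147811]), 'tau': array([-5.32674619e-05, -4.39997864e+01, -1.76989281e+01,  6.33690599e-02,
        5.03133482e-02, -2.95428697e-05]), 'position': array([ 0.13813234, -0.60951527,  0.22256036]), 'tcp_rot': array([[ 2.07556428e-06,  9.75278888e-01,  2.20977580e-01],
       [ 2.95095360e-06,  2.20977580e-01, -9.75278888e-01],
       [-1.00000000e+00,  2.67634861e-06, -2.41934957e-06]]), 'force': array([-0.49799517,  0.58105279, -0.45719184]), 'moment': array([-0.0250579 , -0.00258101,  0.01963048]), 'opening': 0.9980468785462765}
```

Run:
```python
import cv2
for c,(x0,y0,x1,y1) in {'side':(120,130,400,340),'top':(140,90,420,300)}.items():
    a=cv2.imread(f'pics/{c}0.png'); cv2.imwrite(f'pics/{c}0z.png',cv2.resize(a[y0:y1,x0:x1],None,fx=2.85,fy=2.85,interpolation=cv2.INTER_CUBIC))
```

```text
(no output)
```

View pics/side0.png

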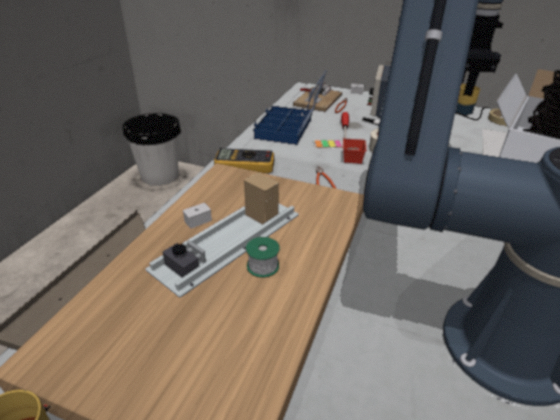

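View pics/top0.png

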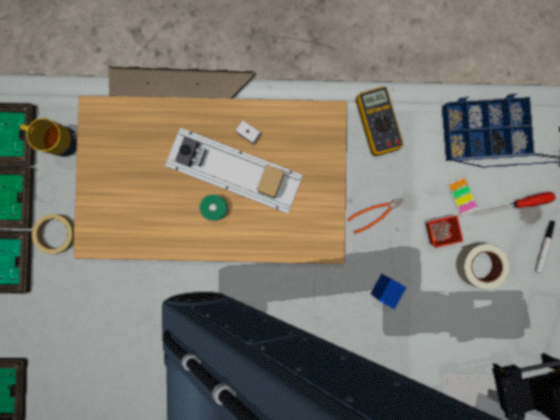

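```bash
ls pics
```

```text
side0.png
side0z.png
top0.png
top0z.png
wrist0.png
```

View pics/wrist0.png

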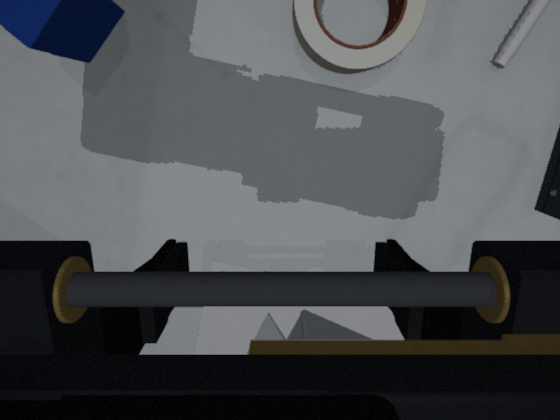

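View zooms.

View pics/top0z.png

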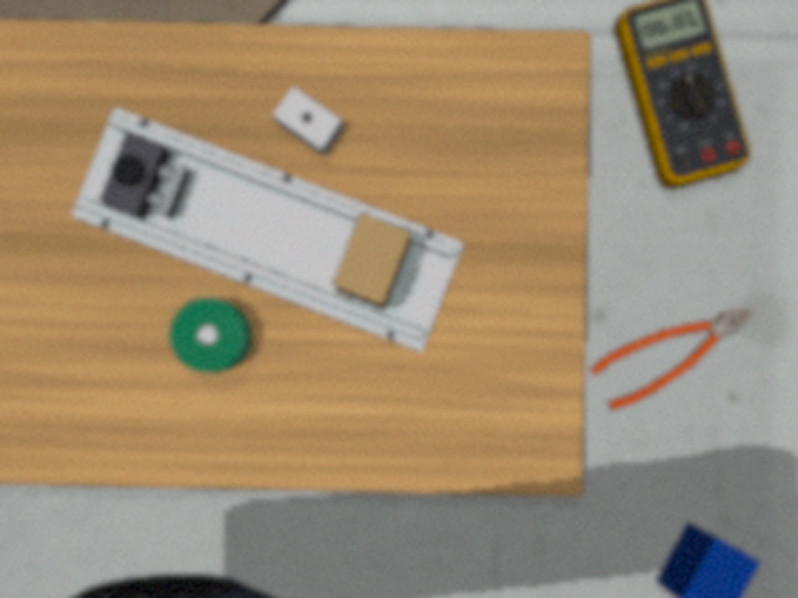

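View pics/side0z.png

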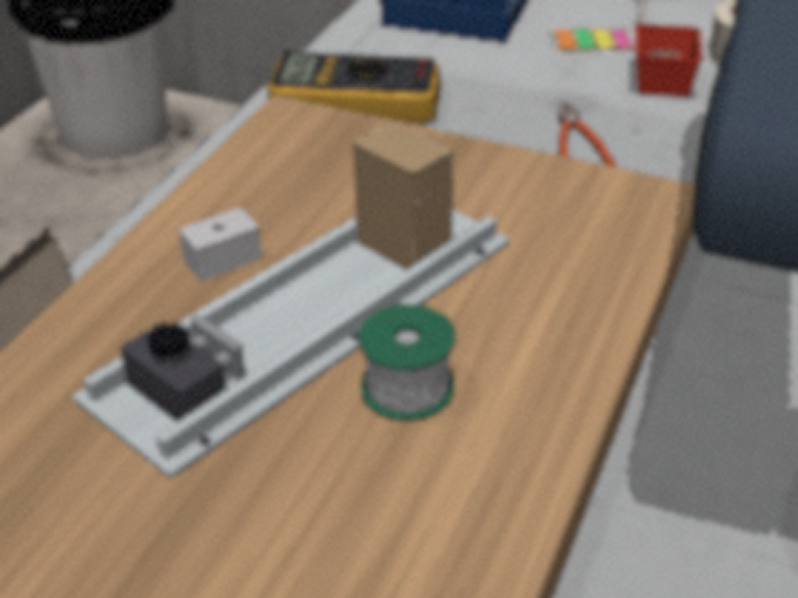

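Run:
```python
from h import *
import pickle
from scipy.optimize import minimize
D=pickle.load(open('d0.pkl','rb'))
d=D['top']
m=trace('top','holder')[0]['mask']; c=trace('top','carton_mid')[0]['mask']; 
ms=trace('side','holder')[0]['mask']; cs=trace('side','carton_mid')[0]['mask']
np.savez('m0.npz',m=m,c=c,ms=ms,cs=cs)
# render-fit: union of holder+carton silhouettes in both cams
def box(x0,x1,y0,y1,z0,z1): return np.array([[x,y,z] for x in(x0,x1) for y in (y0,y1) for z in (z0,z1)],float)
H=[box(-.16,.16,-.05,.05,0,.006),box(-.16,.16,.033,.041,0,.022),box(-.16,.16,-.041,-.033,0,.022)]
C=[box(-.16+.021,-.16+.063,-.03,.03,.006,.096)]
def rend(cam,p,boxes):
    x,y,a=p; R=np.array([[np.cos(a),-np.sin(a),0],[np.sin(a),np.cos(a),0],[0,0,1]])
    im=np.zeros((420*4,560*4),np.uint8)
    for b in boxes:
        P=b@R.T+[x,y,.046]
        uv=(proj(D[cam],P)+.5)*4
        cv2.fillConvexPoly(im,cv2.convexHull(uv.astype(np.float32)).astype(np.int32),255)
    return cv2.resize(im,(560,420),interpolation=cv2.INTER_AREA)/255.
# init from mask
P=[ray(d,(u,v),.05) for v,u in np.argwhere(m)[::20]]; P=np.array(P)[:,:2]; c0=P.mean(0); w,V=np.linalg.eigh(np.cov(P.T)); v=V[:,1]
if v[1]<0: v=-v   # x towards stop = +y (image left)
a0=np.arctan2(v[1],v[0]); print(c0,np.degrees(a0))
def cost(p,cams=('top','side')):
    s=0
    for cam,mm in (('top',m|c),('side',ms|cs)):
        if cam in cams: s+=np.abs(rend(cam,p,H+C)-mm).sum()
    return s
for cams in (('top',),('side',),('top','side')):
    best=minimize(cost,[*c0,a0],args=(cams,),method='Nelder-Mead',options=dict(initial_simplex=[[*c0,a0],[c0[0]+.02,c0[1],a0],[c0[0],c0[1]+.02,a0],[*c0,a0+.1]],xatol=1e-5,fatol=.1))
    print(cams,best.x,np.degrees(best.x[2]),best.fun)
np.save('hp.npy',best.x)
for t in ['spool','spacer']:
    r=trace('top',t)[0]; print(t,ray(d,r['at'],.046+.03))
for cam in('top','side'):
    im=cv2.imread(f'pics/{cam}0.png'); e=rend(cam,best.x,H)
    k,_=cv2.findContours((e>.5).astype(np.uint8),cv2.RETR_EXTERNAL,cv2.CHAIN_APPROX_NONE)
    big=cv2.resize(im,None,fx=4,fy=4)
    x,y,a=best.x;R=np.array([[np.cos(a),-np.sin(a),0],[np.sin(a),np.cos(a),0],[0,0,1]])
    for b in H+C:
        uv=(proj(D[cam],b@R.T+[x,y,.046])+.5)*4
        for i in range(8):
            for j in range(i):
                if bin(i^j).count('1')==1: cv2.line(big,tuple(map(int,uv[i])),tuple(map(int,uv[j])),(0,0,255),1)
    q=(130,120) if cam=='top' else (140,165)
    cv2.imwrite(f'pics/{cam}0o.png',big[q[1]*4:q[1]*4+540,q[0]*4:q[0]*4+780])
print(read_state()['time_s'])
```

```text
[ 0.52688756 -0.01327754] 69.6097493271964
('top',) [ 0.52404837 -0.02221596  1.22299928] 70.07269700437226 129.49019607843138
('side',) [ 0.52777624 -0.02156195  1.23217102] 70.5981991818849 854.756862745098
('top', 'side') [ 0.52543985 -0.02132721  1.22064249] 69.9376627820321 1098.4039215686275
spool [0.43582914 0.01814376 0.076     ]
spacer [ 0.60972203 -0.05458183  0.076     ]
1.2
```

View pics/top0o.png

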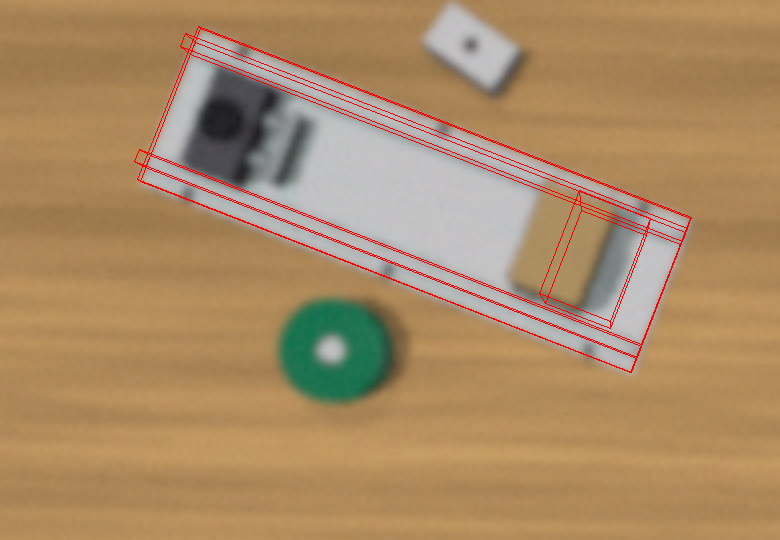

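View pics/side0o.png

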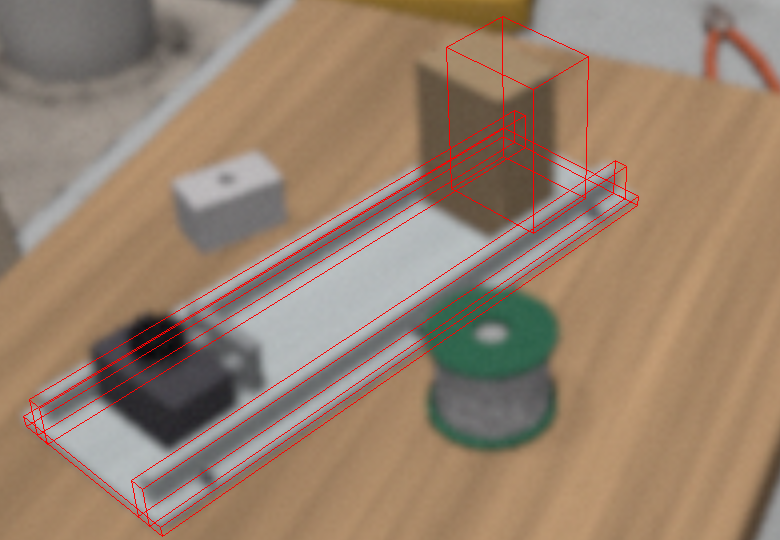

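Run:
```python
from h import *
import pickle
from scipy.optimize import minimize
D=pickle.load(open('d0.pkl','rb')); M=np.load('m0.npz'); 
def box(x0,x1,y0,y1,z0,z1): return np.array([[x,y,z] for x in(x0,x1) for y in (y0,y1) for z in (z0,z1)],float)
B=box(-.021,.021,-.03,.03,.006,.096)
def rend(cam,p):
    x,y,a=p; R=np.array([[np.cos(a),-np.sin(a),0],[np.sin(a),np.cos(a),0],[0,0,1]])
    im=np.zeros((1680,2240),np.uint8)
    uv=(proj(D[cam],B@R.T+[x,y,.046])+.5)*4
    cv2.fillConvexPoly(im,cv2.convexHull(uv.astype(np.float32)).astype(np.int32),255)
    return cv2.resize(im,(560,420),interpolation=cv2.INTER_AREA)/255.
def cost(p,cams):
    s=0
    if 'top' in cams: s+=np.abs(rend('top',p)-M['c']).sum()
    if 'side' in cams: s+=np.abs(rend('side',p)-M['cs']).sum()
    return s
hp=np.array([.524,-.0222,np.radians(70)]); u=np.array([np.cos(hp[2]),np.sin(hp[2])]); n=np.array([-u[1],u[0]])
c0=hp[:2]-.1*u
for cams in (('top',),('side',),('top','side')):
    b=minimize(cost,[*c0,hp[2]],args=(cams,),method='Nelder-Mead',options=dict(initial_simplex=[[*c0,hp[2]],[c0[0]+.02,c0[1],hp[2]],[c0[0],c0[1]+.02,hp[2]],[*c0,hp[2]+.15]],xatol=1e-5,fatol=.1))
    e=b.x[:2]-hp[:2]; print(cams,b.x,np.degrees(b.x[2]),b.fun,'along from mouth',e@u+.16,'across',e@n)
# plunger, stop
mp=trace('top','plunger')[0]; ms=trace('side','plunger')[0]
for cam,r in(('top',mp),('side',ms)):
    P=np.array([ray(D[cam],(a,b),.046+.037) for b,a in np.argwhere(r['mask'])])[:,:2]-hp[:2]
    print(cam,np.percentile(P@u+.16,[0,5,50,95,100]),np.percentile(P@n,[5,50,95]))
```

```text
('top',) [ 0.49250132 -0.11302688  1.21718699] 69.7396773685883 28.356862745098038 along from mouth 0.0638774640859177 across -0.0014655442316927518
('side',) [ 0.49507961 -0.11657493  1.33973764] 76.76131257300588 119.6 along from mouth 0.06142522386734943 across -0.005101853185013168
('top', 'side') [ 0.49310458 -0.11386197  1.23881535] 70.97889105693837 161.38823529411764 along from mouth 0.06329906933371222 across -0.002318038625247801
top [0.22985414 0.23145174 0.24044188 0.25378756 0.25637421] [-0.01693544  0.00064028  0.01872508]
side [0.23699215 0.23882037 0.24918407 0.25932074 0.26243907] [-0.01418274  0.01284216  0.03939193]
```

>>> play_rows --rows '[[[0,0.017,-0.0144,-2.3,0,0,0.04],[0,0.051,-0.0431,-6.9,0,0,0],[0,0.085,-0.0719,-11.4,0,0,0],[0,0.123,-0.1043,-16.6,0,0,0],[0,0.161,-0.1366,-21.7,0,0,0],[0,0.2,-0.169,-26.9,0,0,0],[0,0.238,-0.2013,-32,0,0,0],[0,0.276,-0.2337,-37.2,0,0,0],[0,0.314,-0.266,-42.3,0,0,0],[0,0.353,-0.2984,-47.5,0,0,0],[0,0.391,-0.3307,-52.6,0,0,0],[0,0.425,-0.3595,-57.2,0,0,0]]]'

```text
time_s: 2.5
position: [0.4744, -0.163, 0.2229]
tcp_rot: [[0.001, 0.339, 0.941], [-0.0, 0.941, -0.339], [-1.0, -0.0, 0.001]]
force: [0.6, -0.3, -0.1]
opening: 0.034
```

Run:
```python
from h import *
snap('wrist','w1');a=snap('side','s1');s=read_state();print(s['position'],s['opening'],s['joint_positions'],s['time_s'],s['force'])
cv2.imwrite('pics/s1z.png',cv2.resize(a['pixels'][60:320,120:460,::-1],None,fx=2.3,fy=2.3))
```

```text
[ 0.47575972 -0.16063903  0.22284294] 0.011516656668010845 [-31.49470271  20.74195198  99.48615662   0.12408713  59.70571055
 -11.97556373] 2.6 [-0.3312728  -0.81412563  0.9936624 ]
```

View pics/w1.png

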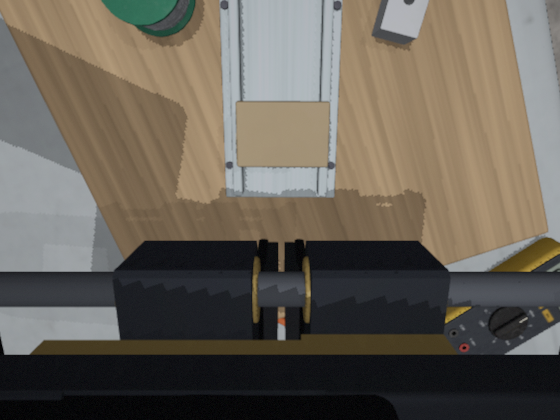

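View pics/s1z.png

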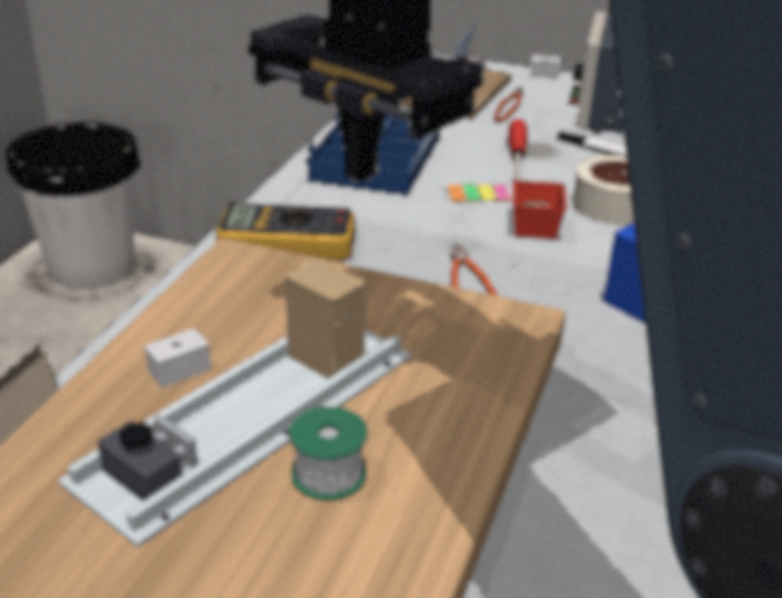

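Run:
```python
from h import *
d=capture('wrist'); cv2.imwrite('pics/w2.png',d['pixels'][:,:,::-1])
m=trace('wrist','carton_mid'); 
print([(x['p'],x['at']) for x in m])
r=m[0]['mask'].astype(np.uint8); k=cv2.findContours(r,0,2)[0]; q=cv2.boxPoints(cv2.minAreaRect(max(k,key=cv2.contourArea))); print(q)
P=np.array([ray(d,p,.142) for p in q]); print(P.round(4), P.mean(0))
a=d['pixels']
for v,z in [((226,197),.052),((335,197),.052),((237,101),.142),((329,101),.142),((236,167),.142),((330,167),.142)]: print(v,ray(d,v,z).round(4))
cv2.imwrite('pics/w2z.png',cv2.resize(a[60:240,180:380,::-1],None,fx=3,fy=3))
s=read_state();print(s['position'],s['time_s'],s['force'])
```

```text
[(0.6, [280.3, 136.8])]
[[233.54765 171.3312 ]
 [234.74022 104.54892]
 [328.42462 106.22186]
 [327.23206 173.00415]]
[[ 0.4552 -0.1236  0.142 ]
 [ 0.4714 -0.0843  0.142 ]
 [ 0.5266 -0.105   0.142 ]
 [ 0.513  -0.1452  0.142 ]] [ 0.49154206 -0.11452798  0.142     ]
(226, 197) [ 0.4242 -0.1535  0.052 ]
(335, 197) [ 0.5185 -0.187   0.052 ]
(237, 101) [ 0.4735 -0.0828  0.142 ]
(329, 101) [ 0.5279 -0.1021  0.142 ]
(236, 167) [ 0.4578 -0.1214  0.142 ]
(330, 167) [ 0.5159 -0.1421  0.142 ]
[ 0.47361272 -0.16410461  0.22262047] 2.7 [ 0.48351574 -0.03041559  0.89132008]
```

View pics/w2z.png

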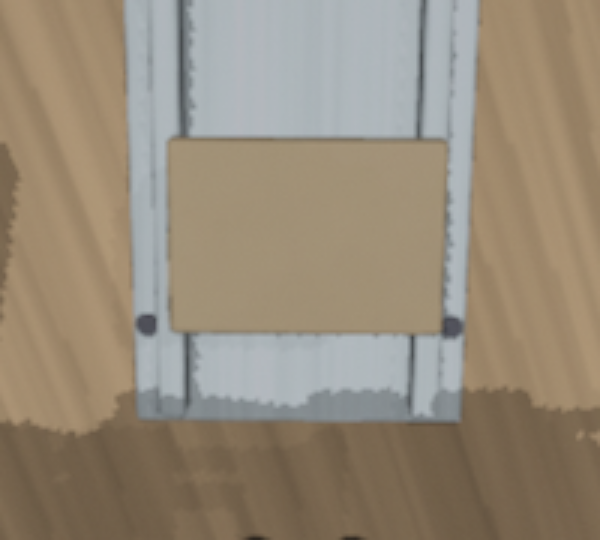

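>>> play_rows --rows '[[[0.02,0,0,0,0,0,0],[0.05,0,0.0,0,0,0,0],[0.078,0.002,0.001,0,0,0,0],[0.092,0.008,0.001,0,0,0,0],[0.0925,0.016,0.001,0,0,0,0],[0.0925,0.016,0.001,0,0,0,0]]]'

```text
time_s: 3.3
position: [0.4793, -0.1507, 0.1301]
tcp_rot: [[-0.0, 0.344, 0.939], [0.0, 0.939, -0.344], [-1.0, 0.0, -0.001]]
force: [0.3, 0.1, 0.4]
opening: 0.011
```

>>> play_rows --rows '[[[0,0.004,0,0,0,0,0],[0,0.007,0,0,0,0,0],[0,0.009,0,0,0,0,0],[0,0.011,0,0,0,0,0],[0,0.013,0,0,0,0,0],[0,0.015,0,0,0,0,0],[0,0.017,0,0,0,0,0],[0,0.019,0,0,0,0,0],[0,0.021,0,0,0,0,0],[0,0.023,0,0,0,0,0]]]'

```text
time_s: 4.3
position: [0.4875, -0.1284, 0.13]
tcp_rot: [[-0.0, 0.343, 0.939], [0.0, 0.939, -0.343], [-1.0, 0.0, -0.0]]
force: [-0.5, -0.4, 0.5]
opening: 0.004
```

Run:
```python
from h import *
a=snap('side','s3');s=read_state();print(s['position'],s['time_s'],s['force'])
cv2.imwrite('pics/s3z.png',cv2.resize(a['pixels'][100:300,140:400,::-1],None,fx=3,fy=3))
```

```text
[ 0.48749755 -0.12813521  0.12997556] 4.35 [-0.71570009  0.65191223 -0.83383379]
```

View pics/s3z.png

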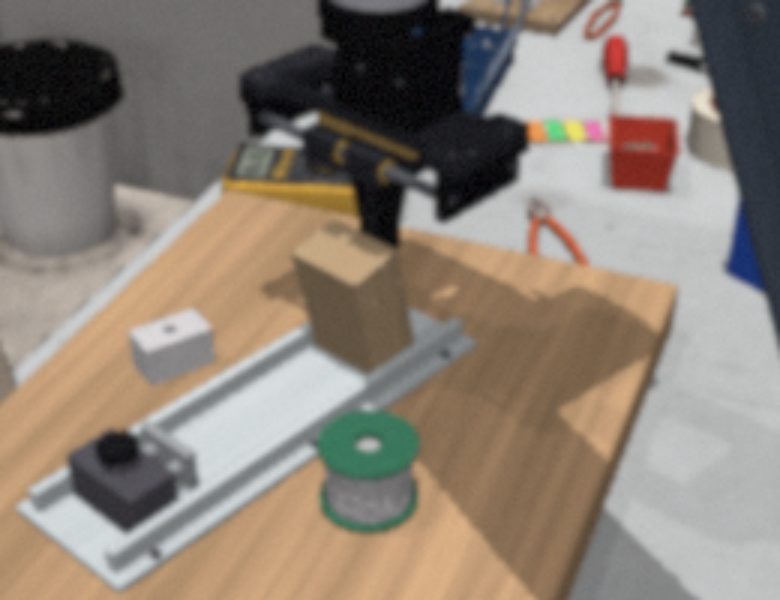

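The carton (around 355,295) is leaning towards the stop with its foot unmoved, so it is tipping and not sliding. I continue.

>>> play_rows --rows '[[[0,0.002,0,0,0,0,0],[0,0.005,0,0,0,0,0],[0,0.008,0,0,0,0,0],[0,0.011,0,0,0,0,0],[0,0.014,0,0,0,0,0],[0,0.017,0,0,0,0,0],[0,0.02,0,0,0,0,0],[0,0.022,0,0,0,0,0],[0,0.024,0,0,0,0,0],[0,0.026,0,0,0,0,0],[0,0.028,0,0,0,0,0],[0,0.028,0,0,0,0,0]]]'

```text
time_s: 5.55
position: [0.4971, -0.1022, 0.1301]
tcp_rot: [[0.0, 0.342, 0.94], [0.0, 0.94, -0.342], [-1.0, 0.0, 0.0]]
force: [0.1, -0.3, -0.1]
opening: 0.004
```

Run:
```python
from h import *
a=snap('side','s4');s=read_state();print(s['position'],s['time_s'],s['force'])
cv2.imwrite('pics/s4z.png',cv2.resize(a['pixels'][100:300,140:400,::-1],None,fx=3,fy=3))
```

```text
[ 0.49710994 -0.10229959  0.13004507] 5.6 [-0.55580051 -0.52959721 -0.7878921 ]
```

View pics/s4z.png

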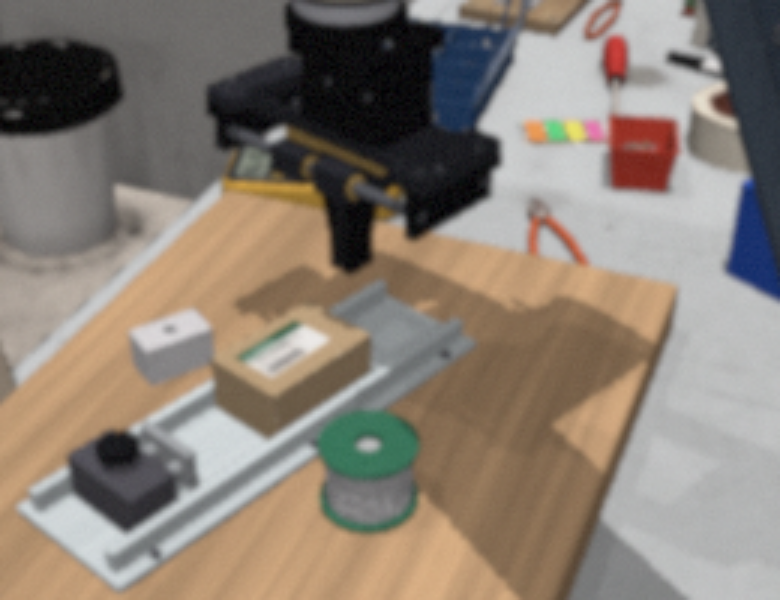

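Run:
```python
from h import *
d=snap('wrist','w5'); 
import pickle; pickle.dump(d,open('w5.pkl','wb'))
for t in('carton_mid','plunger','holder'):
    m=trace('wrist',t); print(t,[(x['p'],x['at'],np.argwhere(x['mask']).min(0),np.argwhere(x['mask']).max(0)) for x in m])
```

```text
carton_mid [(0.68, [278.8, 122.6], array([ 39, 221]), array([213, 341]))]
plunger []
holder [(0.93, [222.9, 94.4], array([  0, 193]), array([242, 364]))]
```

View pics/w5.png

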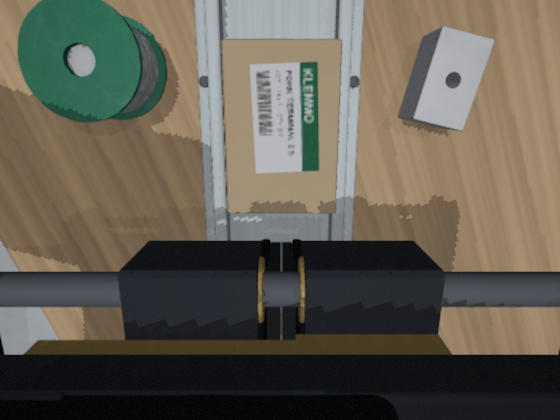

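Run:
```python
from h import *
import pickle; d=pickle.load(open('w5.pkl','rb'))
P=np.array([ray(d,v,.094) for v in [(222,39),(340,39),(228.5,213),(336.5,213)]]); print(P.round(4))
u=np.array([.342,.94]);n=np.array([-.94,.342]);m0=np.array([.4714,-.1702]);tool=np.array([.4971,-.1023])
for p in P: print(((p[:2]-m0)@u).round(4),((p[:2]-m0)@n).round(4))
print('tool',(tool-m0)@u,(tool-m0)@n)
```

```text
[[ 0.5038  0.0028  0.094 ]
 [ 0.5583 -0.0171  0.094 ]
 [ 0.4734 -0.0808  0.094 ]
 [ 0.5295 -0.1011  0.094 ]]
0.1737 0.0287
0.1737 -0.0293
0.0848 0.0287
0.0848 -0.031
tool 0.07261539999999998 -0.0009362000000000012
```

>>> play_rows --rows '[[[0,-0.007,0,0,0,0,0],[0.006,-0.014,0,0,0,0,0],[0.03,-0.014,0,0,0,0,0],[0.052,-0.014,0,0,0,0,0],[0.064,-0.014,0,0,0,0,0],[0.066,-0.014,0,0,0,0,0],[0.066,-0.014,0,0,0,0,0]]]'

```text
time_s: 6.5
position: [0.4922, -0.1158, 0.0638]
tcp_rot: [[-0.001, 0.343, 0.939], [0.0, 0.939, -0.343], [-1.0, 0.0, -0.001]]
force: [-0.2, 0.2, -0.1]
opening: 0.005
```

Run:
```python
from h import *
a=snap('side','s6');s=read_state();print(s['position'],s['time_s'],s['force'],s['moment'])
cv2.imwrite('pics/s6z.png',cv2.resize(a['pixels'][100:300,140:400,::-1],None,fx=3,fy=3))
```

```text
[ 0.49259403 -0.11588756  0.06432824] 6.55 [-0.17185245  0.09994413  0.69727669] [-0.01880503 -0.06671953 -0.01919258]
```

View pics/s6z.png

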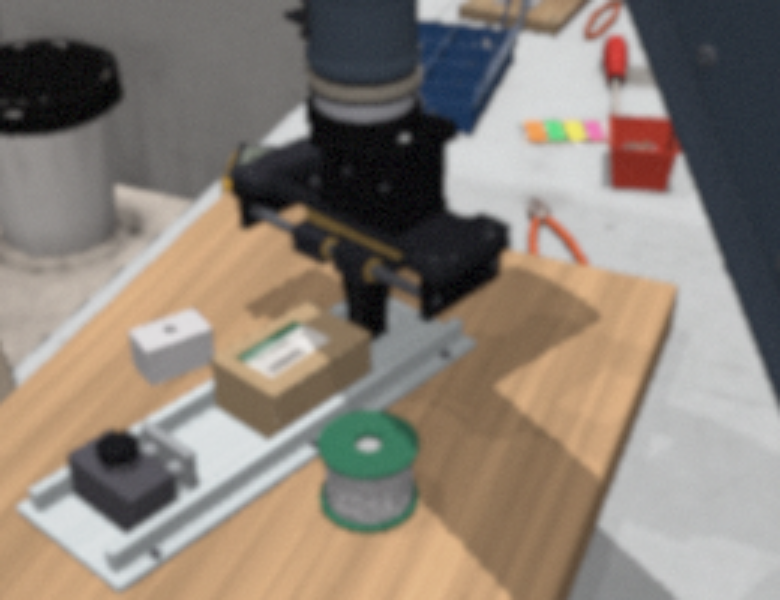

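>>> play_rows --rows '[[[0,0.006,0,0,0,0,0],[0,0.012,0,0,0,0,0],[0,0.016,0,0,0,0,0],[0,0.019,0,0,0,0,0],[0,0.022,0,0,0,0,0],[0,0.026,0,0,0,0,0],[0,0.03,0,0,0,0,0],[0,0.034,0,0,0,0,0],[0,0.038,0,0,0,0,0],[0,0.042,0,0,0,0,0],[0,0.046,0,0,0,0,0],[0,0.05,0,0,0,0,0]]]'

```text
time_s: 7.75
position: [0.5094, -0.0682, 0.064]
tcp_rot: [[-0.0, 0.343, 0.94], [0.0, 0.94, -0.343], [-1.0, -0.0, -0.0]]
force: [-1.9, -2.7, 1.7]
opening: 0.004
```

```bash
cat > look.py <<'E'
from h import *
import sys
n=sys.argv[1]
s0=read_state()
a=snap('side','s'+n); s=read_state(); d=snap('wrist','w'+n);s2=read_state()
u=np.array([.342,.94]);m0=np.array([.4714,-.1702])
for q in (s0,s,s2): print(q['time_s'],'along',round((q['position'][:2]-m0)@u,4),'fu',round(-q['force'][:2]@u,2),'tau',q['tau'].round(2))
x=cv2.resize(a['pixels'][180:290,150:290,::-1],None,fx=4,fy=4)
y=d['pixels'][0:250,150:410,::-1]; y=cv2.resize(y,None,fx=.9,fy=.9)
o=np.zeros((max(x.shape[0],y.shape[0]),x.shape[1]+y.shape[1],3),np.uint8); o[:x.shape[0],:x.shape[1]]=x;o[:y.shape[0],x.shape[1]:]=y
cv2.imwrite('pics/l'+n+'.png',o)
E
python3 look.py 7
```

```text
7.75 along 0.1089 fu 3.19 tau [  1.55 -38.09  -8.     0.69   0.04  -0.05]
7.8 along 0.1095 fu 1.09 tau [ 7.000e-01 -3.845e+01 -8.040e+00  3.600e-01  1.100e-01  1.000e-02]
7.85 along 0.1095 fu -0.03 tau [ 1.700e-01 -3.945e+01 -8.360e+00  5.000e-02  9.000e-02  3.000e-02]
```

View pics/l7.png

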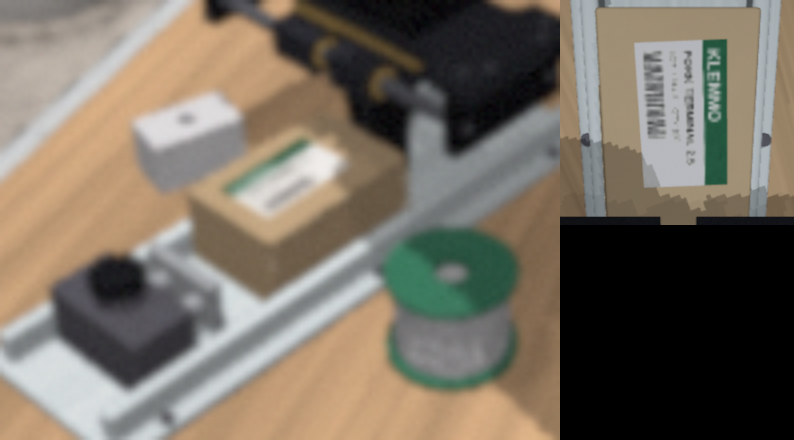

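>>> play_rows --rows '[[[0,0.002,0,0,0,0,0],[0,0.004,0,0,0,0,0],[0,0.006,0,0,0,0,0],[0,0.008,0,0,0,0,0],[0,0.009,0,0,0,0,0],[0,0.01,0,0,0,0,0],[0,0.011,0,0,0,0,0],[0,0.012,0,0,0,0,0]]]'

```text
time_s: 8.65
position: [0.5134, -0.0571, 0.0639]
tcp_rot: [[-0.0, 0.343, 0.939], [0.0, 0.939, -0.343], [-1.0, 0.0, -0.0]]
force: [-0.4, -1.1, -1.0]
opening: 0.006
```

```bash
python3 look.py 8
```

```text
8.65 along 0.1207 fu 1.19 tau [ 6.20e-01 -4.02e+01 -8.77e+00  3.10e-01  1.00e-02 -1.00e-02]
8.7 along 0.1208 fu 0.35 tau [ 3.400e-01 -4.004e+01 -8.790e+00  2.100e-01 -1.000e-02  1.000e-02]
8.75 along 0.1208 fu 0.53 tau [ 2.300e-01 -3.982e+01 -8.760e+00  1.300e-01 -2.000e-02  1.000e-02]
```

View pics/l8.png

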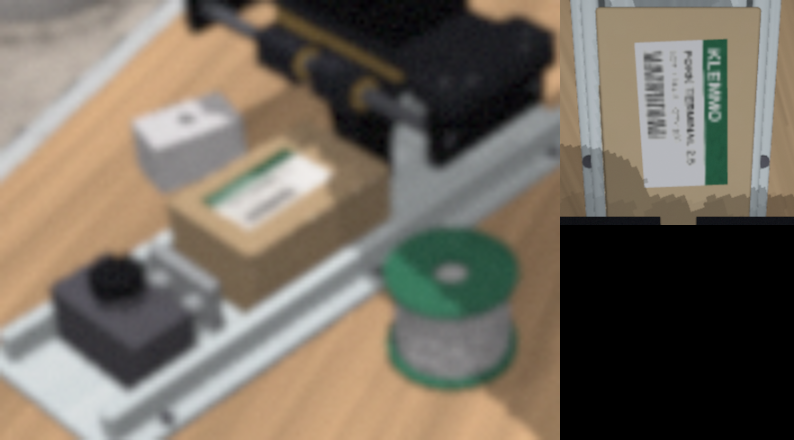

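>>> play_rows --rows '[[[0,0.001,0,0,0,0,0],[0,0.002,0,0,0,0,0],[0,0.003,0,0,0,0,0],[0,0.004,0,0,0,0,0]]]'

```text
time_s: 9.15
position: [0.5149, -0.0535, 0.064]
tcp_rot: [[0.0, 0.343, 0.939], [-0.0, 0.939, -0.343], [-1.0, 0.0, 0.0]]
force: [-0.7, -0.3, -1.9]
opening: 0.002
```

```bash
python3 look.py 9; python3 -c "
import cv2
a=cv2.imread('pics/w9.png')[0:60,180:380];cv2.imwrite('pics/w9z.png',cv2.resize(a,None,fx=4,fy=4))"
```

```text
9.15 along 0.1246 fu 0.47 tau [ 6.000e-01 -4.029e+01 -8.810e+00  3.000e-01  2.000e-02 -1.000e-02]
9.2 along 0.1247 fu 1.51 tau [ 4.500e-01 -4.019e+01 -8.800e+00  2.500e-01  1.000e-02  0.000e+00]
9.25 along 0.1247 fu 0.68 tau [ 3.400e-01 -3.998e+01 -8.780e+00  1.700e-01 -0.000e+00  1.000e-02]
```

View pics/w9z.png

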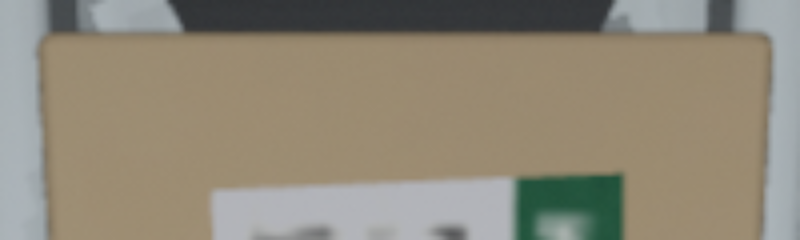

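>>> play_rows --rows '[[[0,0.001,0,0,0,0,0],[0,0.002,0,0,0,0,0],[0,0.003,0,0,0,0,0]]]'

```text
time_s: 9.55
position: [0.516, -0.0507, 0.0641]
tcp_rot: [[0.0, 0.343, 0.939], [-0.0, 0.939, -0.343], [-1.0, -0.0, 0.0]]
force: [-1.2, -1.3, 0.4]
opening: 0.005
```

```bash
python3 -c "
from h import *
q=read_state();print(q['tau'].round(2),q['position'])"
```

```text
[ 7.60e-01 -4.01e+01 -8.77e+00  3.50e-01  1.00e-02 -1.00e-02] [ 0.51598108 -0.05071842  0.0640947 ]
```

>>> play_rows --rows '[[[0,0.001,0,0,0,0,0],[0,0.002,0,0,0,0,0],[0,0.003,0,0,0,0,0]]]'

```text
time_s: 9.85
position: [0.517, -0.0479, 0.0641]
tcp_rot: [[0.0, 0.343, 0.939], [-0.0, 0.939, -0.343], [-1.0, -0.0, 0.0]]
force: [-1.1, -1.0, -0.1]
opening: 0.006
```

```bash
python3 look.py 11; python3 -c "
import cv2
a=cv2.imread('pics/s11.png')[190:270,150:260];b=cv2.imread('pics/s0.png') if 0 else cv2.imread('pics/s6.png')[190:270,150:260];cv2.imwrite('pics/s11z.png',cv2.resize(cv2.hconcat([b,a]),None,fx=3.6,fy=3.6,interpolation=2))"
```

```text
9.85 along 0.1306 fu 1.33 tau [ 8.300e-01 -4.003e+01 -8.770e+00  3.800e-01  1.000e-02 -1.000e-02]
9.9 along 0.1307 fu 1.7 tau [ 6.400e-01 -4.007e+01 -8.750e+00  3.000e-01  3.000e-02  0.000e+00]
9.95 along 0.1307 fu 0.74 tau [ 5.200e-01 -4.001e+01 -8.740e+00  2.200e-01  3.000e-02  1.000e-02]
```

View pics/s11z.png

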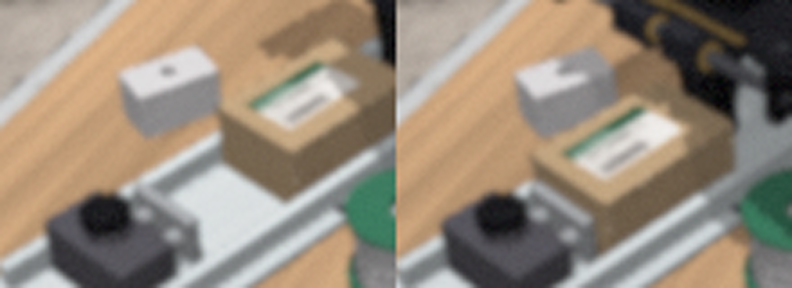

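>>> play_rows --rows '[[[0,0.001,0,0,0,0,0],[0,0.002,0,0,0,0,0]]]'

```text
time_s: 10.15
position: [0.5177, -0.0461, 0.0641]
tcp_rot: [[0.0, 0.343, 0.939], [-0.0, 0.939, -0.343], [-1.0, -0.0, 0.0]]
force: [-0.4, -3.4, -0.2]
opening: 0.005
```

```bash
python3 -c "
from h import *
q=read_state();print(q['tau'].round(2),q['position'],(q['position'][:2]-np.array([.4714,-.1702]))@np.array([.342,.94]))"
```

```text
[ 9.000e-01 -3.995e+01 -8.760e+00  4.000e-01  1.000e-02 -1.000e-02] [ 0.51766463 -0.04606565  0.06408115] 0.13250879549677747
```

>>> play_rows --rows '[[[0,0.001,0,0,0,0,0],[0,0.002,0,0,0,0,0]]]'

```text
time_s: 10.35
position: [0.5181, -0.0451, 0.0641]
tcp_rot: [[-0.001, 0.341, 0.94], [-0.002, 0.94, -0.341], [-1.0, -0.002, -0.0]]
force: [-2.1, -6.8, 0.7]
opening: 0.006
```

```bash
python3 look.py 12
```

```text
10.35 along 0.1336 fu 7.05 tau [ 3.660e+00 -3.965e+01 -8.840e+00  1.340e+00 -8.000e-02 -2.000e-02]
10.4 along 0.1337 fu 6.41 tau [  3.09 -39.79  -8.84   1.14  -0.05  -0.  ]
10.45 along 0.1337 fu 5.26 tau [  3.04 -39.81  -8.86   1.09  -0.04   0.  ]
```

View pics/l12.png

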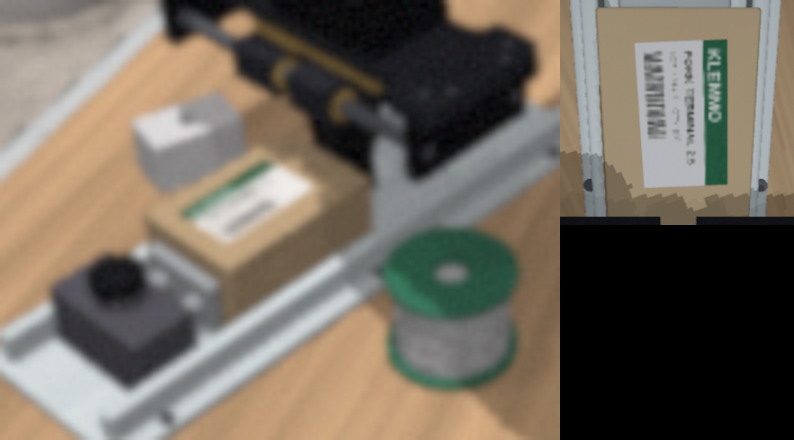

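>>> play_rows --rows '[[[0,0.001,0,0,0,0,0],[0,0.002,0,0,0,0,0],[0,0.003,0,0,0,0,0],[0,0.004,0,0,0,0,0],[0,0.005,0,0,0,0,0]]]'

```text
time_s: 10.95
position: [0.5197, -0.0406, 0.0641]
tcp_rot: [[-0.001, 0.342, 0.94], [-0.002, 0.94, -0.342], [-1.0, -0.002, -0.0]]
force: [-2.0, -5.9, 0.7]
opening: 0.01
```

```bash
python3 look.py 13
```

```text
10.95 along 0.1384 fu 6.25 tau [ 3.560e+00 -3.974e+01 -8.930e+00  1.330e+00 -9.000e-02 -2.000e-02]
11.0 along 0.1385 fu 7.73 tau [  3.35 -39.78  -8.93   1.25  -0.08  -0.  ]
11.05 along 0.1385 fu 7.21 tau [  3.33 -39.82  -8.94   1.21  -0.07   0.  ]
```

View pics/l13.png

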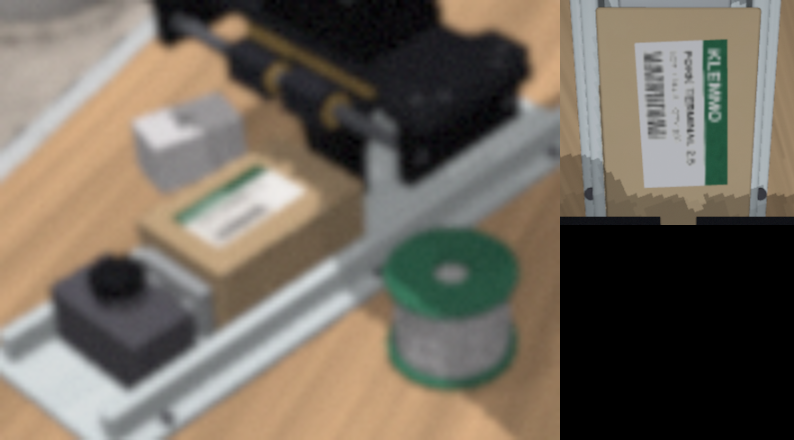

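>>> play_rows --rows '[[[0,0.0007,0,0,0,0,0],[0,0.0007,0,0,0,0,0]]]'

```text
time_s: 11.25
position: [0.52, -0.0399, 0.0641]
tcp_rot: [[-0.001, 0.342, 0.94], [-0.002, 0.94, -0.342], [-1.0, -0.002, -0.0]]
force: [-2.0, -6.5, -0.2]
opening: 0.001
```

>>> play_rows --rows '[[[0,-0.003,0,0,0,0,0],[0,-0.01,0,0,0,0,0],[0,-0.022,0,0,0,0,0],[0,-0.03,0,0,0,0,0],[-0.015,-0.032,0,0,0,0,0],[-0.045,-0.032,0,0,0,0,0],[-0.085,-0.034,0,0,0,0,0],[-0.12,-0.036,0,0,0,0,0],[-0.13,-0.037,0,0,0,0,0],[-0.13,-0.037,0,0,0,0,0]]]'

```text
time_s: 12.25
position: [0.5084, -0.0744, 0.1956]
tcp_rot: [[0.004, 0.343, 0.939], [-0.001, 0.939, -0.343], [-1.0, 0.0, 0.004]]
force: [0.8, 0.3, -0.4]
opening: 0.006
```

```bash
python3 look.py 14
python3 - <<'E'
from h import *
import pickle
d=snap('wrist','w15'); t=snap('top','t15'); pickle.dump((d,t),open('e.pkl','wb'))
for c in('wrist','top'):
  for q in ('carton_mid','plunger','spool','spacer'):
    print(c,q,[(round(x['p'],2),np.round(x['at'],1)) for x in trace(c,q)])
cv2.imwrite('pics/t15z.png',cv2.resize(t['pixels'][110:230,150:320,::-1],None,fx=4.5,fy=4.5))
E
```

```text
12.25 along 0.1027 fu -0.54 tau [ 4.000e-02 -3.693e+01 -1.506e+01  6.000e-02  1.300e-01 -1.000e-02]
12.3 along 0.1028 fu 0.62 tau [-2.000e-02 -3.701e+01 -1.525e+01  6.000e-02  2.000e-02 -0.000e+00]
12.35 along 0.103 fu -0.41 tau [-4.000e-02 -3.679e+01 -1.507e+01  6.000e-02  1.000e-02 -0.000e+00]
wrist carton_mid [(0.78, array([281.3,  68.3]))]
wrist plunger []
wrist spool [(0.8, array([139.8, 116. ]))]
wrist spacer [(0.59, array([407.4, 127.3]))]
top carton_mid [(0.77, array([384.6, 289.7])), (0.72, array([202.8, 198.3])), (0.69, array([201.2, 165.7]))]
top plunger []
top spool []
top spacer []
```

View pics/w15.png

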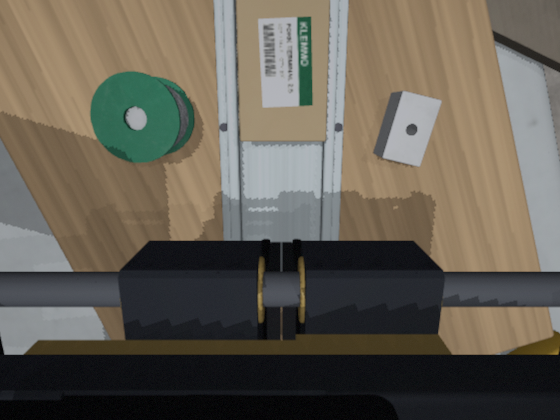

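View pics/l14.png

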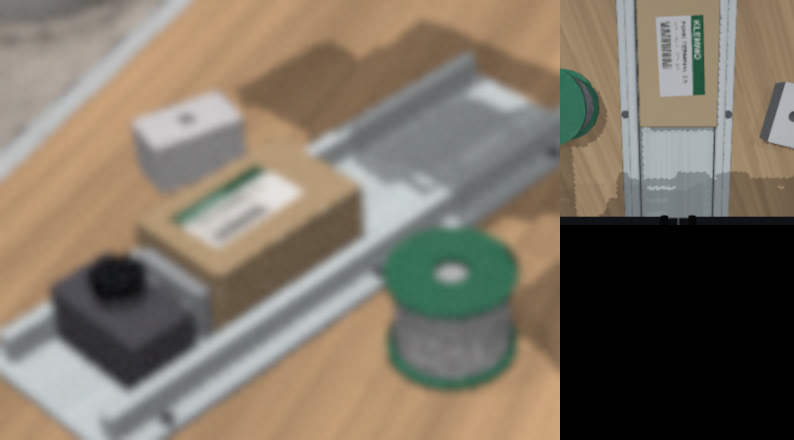

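View pics/t15z.png

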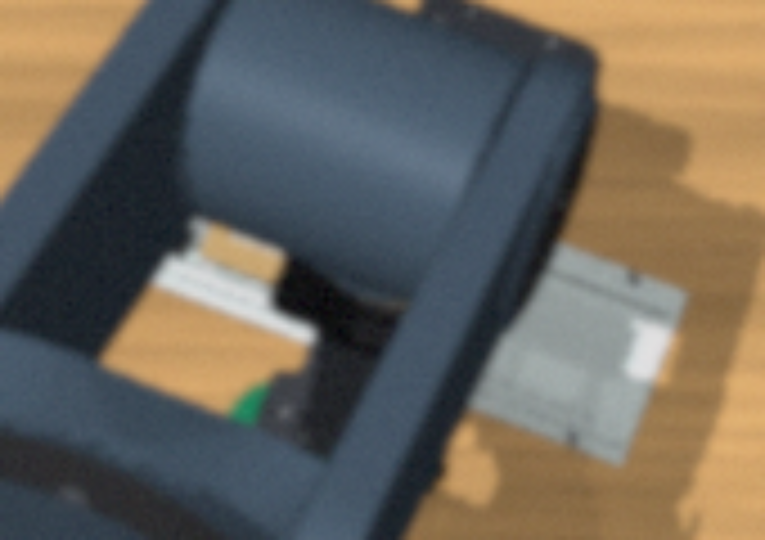

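The carton lies flat with its label up against the plunger plate. The tool is clear, and the spool and spacer are at the same pixels as before. Handing in.

```bash
python3 -c "
from rig import *
print(hand_in())"
```

```text
the job is handed in; nothing more can be done
None
```

The carton is tipped over, lying flat between the rails with its label up. It has pushed the stop's plunger in by about half its travel, and the job is handed in after roughly 12.5 of the 45 s.

- **Tipping:** I pushed it about 8 mm below its top edge with the shut fingers. Its foot stayed put and it fell over towards the stop.
- **Pushing:** I pushed it slowly along the lane from behind. The force rose from about 1.3 N of drag to about 7 N at the plunger, and I went about 6 mm past that contact. The tool's travel puts the plunger in by 5.9 mm, give or take 0.5 mm. It never reached the bottom.
- **Last checks:** The side picture shows the plunger plate moved by roughly 6 to 7 mm, which agrees within what the picture can resolve. The spool and the spacer block are at the same pixels as before, and the arm stands clear with no force on it.
- **What could not be checked:** In the last pictures the arm hid the stop from the top camera, and the wrist view cut it off. The networks found no plunger there, so the depth rests on force, tool travel and the side picture.

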